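Unfold the press crank and clamp the panel

TASK

The small bench screw press is to hold the glued plywood panel on its bed. Swing the folded crank handle up and over to its stop, so that it stands ready for cranking, then crank clockwise (seen from above) until the platen bears firmly on the panel and the crank has grown clearly stiffer, but stop before the panel is crushed. Let go with the handle left standing up, and leave the things round the press where they are.

Things in the scene. Friction and masses are not known exactly. Their poses are not given: they have to be found in the camera images.
- press: Frame of the bench screw press, fixed to the table: grey iron base 120 x 172 x 18 mm, two steel columns at y = +-66 mm, grey crossbar 30 x 164 mm whose top is 120 mm up (column nuts to 130 mm). Origin: centre of the underside; z up, y along the crossbar. The crank turns about its z axis.
- platen: Pressing plate, 100 x 90 mm, with a springy black rubber pad under it. Origin: centre of the pad's underside while unloaded, 58 mm above the table at crank 0; sinks 4.0 mm per rad of crank. Once on the panel the pad gives about 20 N per mm of further travel (80 N per rad of crank). About 60 N is right; below 35 N the panel is held too loosely, above 90 N it is crushed.
- crank (a joint): Crank angle, rad, 0 to 7.5; grows clockwise seen from above and lowers the platen. At value a the arm points along press yaw - a. Turning it freely takes 0.42 N m (7 N at the handle, 60 mm from the axis); each newton on the panel adds 0.067 N at the handle: 11 N in all while turning at 60 N, 13 N at 90 N. It stays where it is left.
- fold (a joint): Angle of the folding handle on the crank arm, rad: 0 = folded flat, lying back along the arm over the crank axis; pi/2 = upright; 1.65 = against its stop (working position). Its hinge is horizontal, across the arm; stiff (0.12 N m), so it stays where it is left. Its wooden sleeve turns freely about the handle's length.
- bed (a point): Centre of the base's top, 18 mm above the table. On it, under the platen, lies the plywood panel (90 x 78 x 8 mm) on a wooden packing board of unknown height: the panel's top is somewhere from 35 to 47 mm above the table.
- crank_axis (a point): Point on the crank's vertical axis at the height of the handle's hinge, 158 mm above the table. The arm, 14 mm wide and 8 mm thick, lies below it from 136 to 144 mm, the hub's bolt head up to 146 mm.
- handle_hinge (a point): The handle's hinge pin, 60 mm from the crank axis at the end of the arm, 158 mm above the table, between two fork plates 21 mm wide overall.
- handle_tip (a point): Free end of the handle, on its centre line, 70 mm from the hinge. The light wooden sleeve, round, 14 to 18 mm thick, covers the last 53 mm of the handle; folded, its centre line lies 158 mm above the table.
- ink_bottle: White bottle with a black cap, 49 mm round, 87 mm tall, standing by the press; origin under its centre. To be left alone.
- sanding_block: Dark block 37 x 63 x 26 mm near the press; origin under its centre. To be left alone.
- box_small: Small closed wooden box 75 x 98 x 37 mm near the press; origin under its centre. To be left alone.
- smoother_1: Tool with a pale wooden grip, 30 x 132 x 30 mm, lying near the press; origin under its centre. To be left alone.
Things that resemble listed ones, but are neither listed nor needed, are in the scene too. There is more than one size of the press; the one meant has the size given above.

How it is judged (in metres and radians):
On the way, in this order (a step that is already met when the one before it is completed fails the run):
1. the handle is swung up to its stop (fold above 1.55 rad) (value of joint fold above 1.55 rad), for 0.1 s.
2. the platen bears on the panel with 35 to 90 N, the handle upright (contact force between platen and anything else between 35 and 90 N and value of joint fold above 1.4 rad), for 0.3 s.
At the end, for the whole second after the job is handed in: The platen presses on the panel with 35 to 90 N, the handle still stands up (fold above 1.4 rad), and the crank is at rest (under 0.05 rad/s) (all of step 2 and velocity of joint crank between -0.05 and 0.05 rad/s); the robot touches nothing.
It fails at once if the panel is crushed: more than 90 N under the platen (contact force between platen and anything else above 90 N).
It fails at once if the crank is turned so far as to move the platen 4 mm while the handle is not up (fold below 1.2 rad) (value of joint fold below 1.2 rad and distance of platen from where it was at the start of the episode above 0.004 m).
It fails at once if a thing beside the press is moved more than 20 mm (distance of any of ink_bottle, sanding_block, box_small, smoother_1 from where it was at the start of the episode above 0.02 m).
It also fails if it takes over 70 s, if anything falls off the work surface, if the arm or the gripper's body presses on something with over 40 N, if the wrist force passes 120 N, or if a joint passes its speed limit or range.

ROBOT

A 6-joint arm with a two-finger parallel gripper is mounted at the origin on a cart in front of the work surface, level with it; the furniture and walls round the work are solid. World frame = base frame: x ahead of the robot, y to its left, z up, the work surface at z = 0. Lengths are in m, angles in degrees, forces in N, time in s.
With the tool pointing down it reaches from about 0.35 to 0.875 m from the base axis. Payload 4.2 kg.
Tool frame: the origin (TCP) lies on the front face of the gripper's body, between the roots of the fingers; the fingertips stand finger_overhang ahead of it and the grasp point (between the pads) lies 51 mm ahead of it (finger_overhang is the distance from the TCP to the fingertips, in m); z points along the fingers, y is the line along which they close (so a half turn about z gives the same grasp; the last joint's range is limited). The gripper opens to 87 mm and grips with 3 to 60 N. Pads are 19 mm wide; open, the fingers measure 117 mm over their backs; the gripper's body (75 mm by 190 mm) begins 51 mm behind the grasp point.
Start: joints at [83.4, 22.042, 0.453, 0, -68.411, -14.817], TCP at [0.228, 0.582, 0.292] pointing down, gripper open.
Joint ranges: [-179.83, 179.83], [-69.29, 118.12], [-61.27, 80.66], [-181.25, 117.63], [-171.15, -9.14], [-177.46, 177.46]. Speed limits (degrees/s): [159.86, 159.86, 180, 180, 180, 180].

INTERFACE

Orientations are given as a 3x3 rotation matrix whose columns are the frame's x, y, z axes.
In Python, from station import sense, capture, camera_model, finish_job, finger_overhang gives the robot as it stands. The module is installed in compiled form; this text tells all that it offers.
- The arm moves only by the tool jog_arm, never from a script. Its argument "rows" is a list that holds one entry, the list of rows, each a list of 4 numbers: the shift along the tool's x, y, z in m, then the turn about the tool's z in rad. A call has 1 to 20 rows; each row shifts and turns the commanded pose from where the row before left it, along the tool's axes as they then stand; what a row does not reach is not made up. A row lasts 1/8 s, in which the tool goes at most 62.5 mm and 10.7 degrees, less where a joint would pass 70% of its speed; a pose out of reach is approached as far as the arm can. A call is refused whole if a number of a shift passes 0.0625 or a number of a turn 0.188, either way. A call with a gripper value outside its range is refused whole. "claw" is the opening, from 0 (shut) to 1 (fully open), set as the call begins (left out, the last holds). The fingers move at their own pace and stop on an object; the grip force is fixed at half the most. Time passes only in rows, so rows that do not move let the fingers close. It gives the time, the measured TCP pose, the force, the opening and the grip force at its end, in the units of the state.
- sense(): the state, without advancing time (a new reading comes with each control period).
- capture(name): name is "scene" or "top" or "wrist"; returns the picture (420x560x3 uint8, red, green, blue); there is no depth.
- camera_model(name): a dict with "fovy" (degrees; the focal length in pixels is half the picture's height over the tangent of half this angle, whatever the lens; pixels are square), "cx", "cy" (the principal point, pixels), "eye" and "rotation" of the camera in the world. Camera axes: x right, y down, z forward; pixel columns grow to the right and rows downward; lengths in m; the calibration is good to about 2 mm. A picture is of the moment at which its call begins: read the wrist's pose just before it. camera_model takes no time and is no camera call; for the wrist camera it gives the pose at the moment of the call.
- finish_job(): hands the job in; it is judged then, once.
The state is a dict: "time_s": time; "joints": joint angles; "joint_velocities": joint speeds; "effort": joint torques, N m; "tcp_pos": TCP position; "ee_rot": TCP orientation; "wrist_force": force on the tool from outside, world axes, zero at the start; "moment": the same for the moment, N m; "gripper_width": opening from 0.0 (shut) to 1.0 (fully open); "gripper_force": force on a finger pad.
Only numpy, scipy, OpenCV 4.12 (cv2) and the standard library are available. Lean on these libraries where they do the work, as an engineer would, in place of code of your own. Each camera call takes 0.05 s, during which the arm holds its last target. There are 200 camera calls.

## Working session

There is one attempt and no reset: what is moved stays moved. The work goes in short steps, Python scripts to look and compute and a tool call to move; the robot and the scene stay as the last step left them, time stands still between calls to the robot, and variables do not carry over. Pictures are saved under pics/ and viewed, at most 10 in all, crops included, and the job is handed in when it is done.

Besides the shell and the picture viewer there is one more tool, called after "Request:" by a JSON object that holds its "op" and its "data", one argument or row to a line. jog_arm: Moves the arm, as the interface text tells. Its arguments: {"type":"object","properties":{"rows":{"type":"array"},"claw":{"type":"number"}},"required":["rows"]}

```bash
mkdir -p pics
python3 - <<'E'
from station import *
import cv2
print(sense(), finger_overhang)
for n in("scene","top","wrist"):
    m=camera_model(n); print(n,m)
    cv2.imwrite(f"pics/{n}0.png",capture(n)[:,:,::-1])
E
```

```text
{'time_s': 0.0, 'joints': array([ 8.33990408e+01,  2.20912582e+01,  3.79332715e-01, -2.75767867e-02,
       -6.84106320e+01, -1.48169164e+01]), 'joint_velocities': array([ 0.12375585, -0.01423459, -0.00140929, -0.07188831, -0.08765087,
       -0.00281029]), 'effort': array([ 7.45436319e-04, -3.90660703e+01,  1.87402868e+01,  4.21951979e+00,
        1.10413073e-02, -1.94752265e-04]), 'tcp_pos': array([0.22804333, 0.58142994, 0.2911548 ]), 'ee_rot': array([[ 9.30877113e-01, -3.65331799e-01, -6.90457842e-04],
       [-3.65332433e-01, -9.30874811e-01, -2.07336450e-03],
       [ 1.14736167e-04,  2.18229420e-03, -9.99997612e-01]]), 'wrist_force': array([-0.32425252, -0.29507634, -0.06390152]), 'moment': array([-0.00800623, -0.02073255,  0.03927727]), 'gripper_force': 0.0, 'gripper_width': 1.0011063789830699} 0.0697
scene {'fovy': 50.76553636337523, 'cx': 281.3900973132402, 'cy': 201.41516638832718, 'eye': array([-0.01891374, -0.89055269,  0.88294969]), 'rotation': array([[ 0.68897805, -0.50465821,  0.52022048],
       [-0.72445377, -0.45790515,  0.51525683],
       [-0.02181695, -0.73187633, -0.68108814]])}
top {'fovy': 52.40246602394158, 'cx': 277.74512977418857, 'cy': 214.06631580085656, 'eye': array([ 0.28998848, -0.30097773,  1.48689638]), 'rotation': array([[-1.45512851e-02, -9.78687532e-01,  2.04838901e-01],
       [-9.99891827e-01,  1.46818355e-02, -8.82555654e-04],
       [-2.14366483e-03, -2.04829585e-01, -9.78795303e-01]])}
wrist {'fovy': 61.90880314322259, 'cx': 279.9088112641271, 'cy': 207.47716947810326, 'eye': array([0.30263336, 0.55318185, 0.38310938]), 'rotation': array([[-0.3654546 , -0.89106415, -0.26916094],
       [-0.93082703,  0.35046119,  0.10362431],
       [ 0.00199455,  0.28841226, -0.95750425]])}
```

View pics/top0.png

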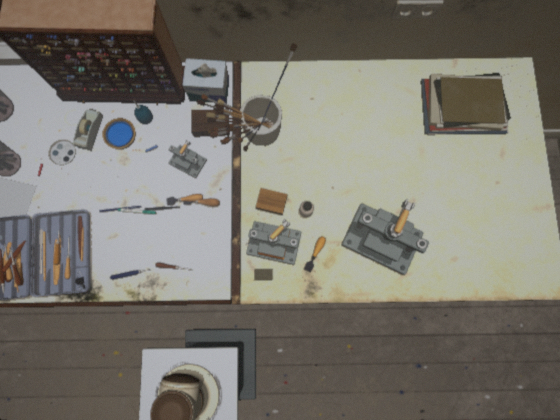

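View pics/scene0.png

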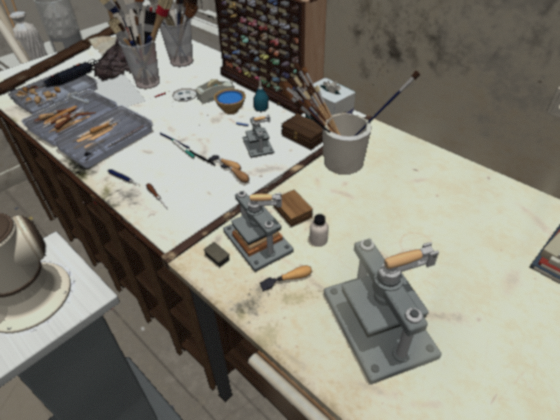

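The top view shows three presses. The medium one, with its base at about (275,242) and about 50 px long (≈172 mm), is the one meant. Around it are the box (271,201), bottle (307,208), smoother (315,253) and block (263,274). Next I'll measure it and zoom in.

```bash
cat > h.py <<'E'
import numpy as np, cv2
def ray(m,p):
    f=210/np.tan(np.radians(m['fovy']/2))
    d=m['rotation']@np.array([(p[0]-m['cx'])/f,(p[1]-m['cy'])/f,1]); return m['eye'],d/np.linalg.norm(d)
def onz(m,p,z):
    e,d=ray(m,p); return e+d*(z-e[2])/d[2]
def proj(m,P):
    f=210/np.tan(np.radians(m['fovy']/2)); c=m['rotation'].T@(np.asarray(P)-m['eye'])
    return np.array([m['cx']+f*c[0]/c[2],m['cy']+f*c[1]/c[2]])
def tri(m1,p1,m2,p2):
    e1,d1=ray(m1,p1);e2,d2=ray(m2,p2)
    t=np.linalg.lstsq(np.c_[d1,-d2],e2-e1,rcond=None)[0]
    a,b=e1+t[0]*d1,e2+t[1]*d2; return (a+b)/2,np.linalg.norm(a-b)
E
python3 - <<'E'
from station import *
from h import *
m=camera_model("top")
for p,z in [((275,242),.0),((280,229),.15),((263,274),.026),((271,201),.037),((307,208),.087),((315,253),.02)]: print(p,onz(m,p,z))
a=cv2.imread("pics/top0.png")[180:290,235:335]; b=cv2.imread("pics/scene0.png")[180:280,195:335]
a=cv2.resize(a,None,fx=4,fy=4,interpolation=2); b=cv2.resize(b,None,fx=2.8,fy=2.8,interpolation=2)
c=np.zeros((440,800,3),np.uint8); c[:,:400]=a; c[:280,400:792]=b
cv2.imwrite("pics/c1.png",c)
E
```

```text
(275, 242) [ 0.50109841 -0.29122129  0.        ]
(280, 229) [ 0.5211909  -0.30864135  0.15      ]
(263, 274) [ 0.38843701 -0.24917142  0.026     ]
(271, 201) [ 0.64040383 -0.27940141  0.037     ]
(307, 208) [ 0.60230685 -0.40085498  0.087     ]
(315, 253) [ 0.45801795 -0.4286489   0.02      ]
```

View pics/c1.png

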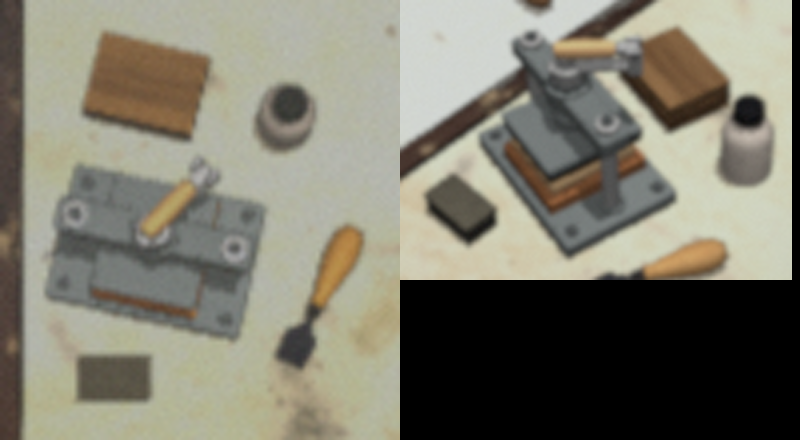

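Run:
```python
from station import *
from h import *
m=camera_model("top");s=camera_model("scene")
for P in [(0,0,0),(.228,.582,.29),(.1,.1,.3)]: print(P,proj(m,P),proj(s,P))
u=lambda x,y:(235+x/4,180+y/4)
C=[onz(m,u(*p),.018) for p in[(83,165),(265,205),(240,338),(47,297)]]
print(np.round(C,4),np.mean(C,0))
N=[onz(m,u(*p),.13) for p in[(74,213),(235,247)]];print(N,np.mean(N,0),np.linalg.norm(N[0]-N[1]))
h=onz(m,u(203,172),.158);print(h, np.degrees(np.arctan2(*(h-np.mean(N,0))[1::-1])))
# TCP shift in tool axes so camera is looking at axis
S=sense();w=camera_model("wrist");R=S['ee_rot'];off=R.T@(w['eye']-S['tcp_pos']);print(off,R.T@w['rotation'])
d=np.array([.51,-.3,.3])-S['tcp_pos'];print(d,R.T@d)
```

```text
(0, 0, 0) [187.99214417 395.31857458] [ 27.89462758 296.08309257]
(0.228, 0.582, 0.29) [-46.3309226 331.5450377] [-21.5790522   76.30766822]
(0.1, 0.1, 0.3) [127.33017158 379.42768772] [ -3.07027029 161.71485211]
[[ 0.5728 -0.2249  0.018 ]
 [ 0.535  -0.3834  0.018 ]
 [ 0.4197 -0.3589  0.018 ]
 [ 0.4574 -0.1933  0.018 ]] [ 0.49622863 -0.29012195  0.018     ]
[array([ 0.51205042, -0.22325683,  0.13      ]), array([ 0.48255573, -0.35216739,  0.13      ])] [ 0.49730307 -0.28771211  0.13      ] 0.1322417083310078
[ 0.53880833 -0.32710733  0.158     ] -43.50595418504236
[ 0.07975767 -0.00072389 -0.0918282 ] [[-1.08911785e-04 -9.57478269e-01 -2.88505378e-01]
 [ 9.99999994e-01 -1.10835432e-04 -9.66798868e-06]
 [-2.27197292e-05 -2.88505378e-01  9.57478275e-01]]
[ 0.28190605 -0.88153719  0.00858007] [ 0.5844678   0.71763242 -0.00731773]
```

View pics/wrist0.png

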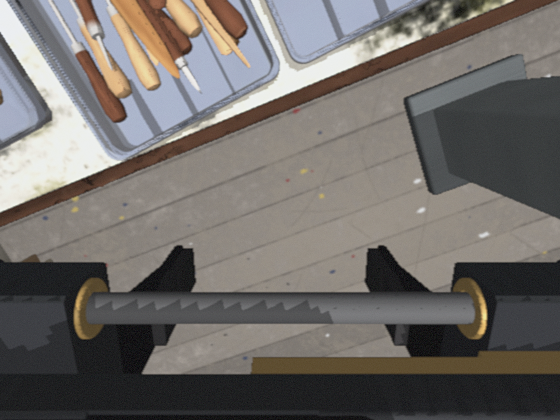

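The wrist view shows only the tray and the floor, with the fingers at rows 250–400. The measured nut spacing is 132.2 mm against 132 given, so the axis is near (0.497, -0.288) and the arm points at about -43.5°. I'll move above the press with the tool's x along the arm.

Request:
{"op": "jog_arm", "data": {
  "rows": [
    [[0.0355,0.0444,-0.0024,0],[0.0355,0.0444,-0.0024,0],[0.0355,0.0444,-0.0024,0],[0.0355,0.0444,-0.0024,0],[0.0355,0.0444,-0.0024,0],[0.0355,0.0444,-0.0024,0],[0.0355,0.0444,-0.0024,0],[0.0355,0.0444,-0.0024,0],[0.0355,0.0444,-0.0024,0],[0.0355,0.0444,-0.0024,0],[0.0355,0.0444,-0.0024,0],[0.0355,0.0444,-0.0024,0],[0.0355,0.0444,-0.0024,0],[0.0355,0.0444,-0.0024,0],[0.0355,0.0444,-0.0024,0],[0.0355,0.0444,-0.0024,0],[0,0,0,0.129],[0,0,0,0.129],[0,0,0,0.129],[0,0,0,0]]
  ],
  "claw": 0.6
}}

```text
time_s: 2.65
tcp_pos: [0.4974, -0.2869, 0.3303]
ee_rot: [[0.725, -0.689, -0.001], [-0.689, -0.725, 0.0], [-0.001, 0.0, -1.0]]
wrist_force: [0.2, -0.4, 0.0]
gripper_width: 0.597
gripper_force: 0.0
```

Run:
```python
from station import *
from h import *
S=sense();print(S['joints'],S['tcp_pos'],S['ee_rot'],S['gripper_width'])
w=camera_model("wrist");im=capture("wrist");np.save("w1.npy",w,allow_pickle=True)
cv2.imwrite("pics/w1.png",im[:,:,::-1])
print(proj(w,[.4973,-.2877,.146]),proj(w,[.541,-.329,.158]))
```

```text
[-1.38233688e+01  1.57085576e+01 -3.29549309e+00 -1.01126661e-02
 -7.10419949e+01  6.03148727e+01] [ 0.49740778 -0.28691585  0.3302603 ] [[ 7.25232477e-01 -6.88503671e-01 -7.40483472e-04]
 [-6.88503627e-01 -7.25232811e-01  3.54104791e-04]
 [-7.80825359e-04  2.53017262e-04 -9.99999663e-01]] 0.5972024875997122
[281.62331191 202.43576875] [281.61852197 128.53511153]
```

View pics/w1.png

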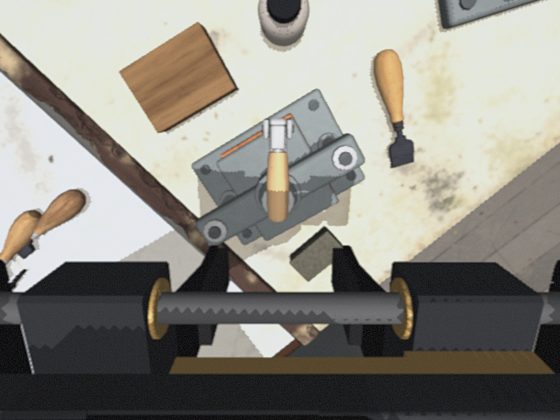

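The wrist view shows the folded handle lying straight down the picture. The fork is at about (278,130), the sleeve tip at about (279,220), and the nuts at (345,158) and (215,231). I'll refine these.

Run:
```python
from h import *
w=np.load("w1.npy",allow_pickle=True).item()
im=cv2.imread("pics/w1.png");hsv=cv2.cvtColor(im,cv2.COLOR_BGR2HSV)
mk=cv2.inRange(hsv,(8,70,90),(25,255,255));mk[:, :262]=0;mk[:,297:]=0;mk[:145]=0;mk[235:]=0
ys,xs=np.nonzero(mk);print(xs.min(),xs.max(),ys.min(),ys.max())
for r in range(152,222,8):
    q=xs[ys==r]; 
    if len(q): print(r,q.min(),q.max(),end='; ')
print()
a=np.array([xs[ys==155].mean(),155]);b=np.array([xs[ys==212].mean(),212])
A,B=onz(w,a,.158),onz(w,b,.158);d=A-B;print(A,B,"dir",np.degrees(np.arctan2(d[1],d[0])))
g=cv2.cvtColor(im,cv2.COLOR_BGR2GRAY)
c=cv2.HoughCircles(cv2.medianBlur(g,3),cv2.HOUGH_GRADIENT,1,20,param1=100,param2=15,minRadius=8,maxRadius=16)
N=[]
for p in((345,158),(215,231)):
    q=min(c[0],key=lambda t:np.hypot(*(t[:2]-p)));N.append(onz(w,q[:2],.13));print(q)
ax=np.mean(N,0);print(N,np.linalg.norm(N[0]-N[1]),"axis",ax)
tip=onz(w,(b[0],ys.max()),.158);u=d[:2]/np.linalg.norm(d[:2]);print("tip",tip,"along",(tip-ax)[:2]@u,"hinge radius",(onz(w,(278,130),.158)-ax)[:2]@u,"off",(A-ax)[0]*-u[1]+(A-ax)[1]*u[0])
```

```text
266 288 152 221
152 270 285; 160 268 286; 168 268 288; 176 267 287; 184 266 288; 192 267 287; 200 268 287; 208 268 287; 216 268 286; 
[ 0.52912339 -0.31317989  0.158     ] [ 0.49664427 -0.28195923  0.158     ] dir -43.86820318322921
[344.5 158.5  11. ]
[214.5 230.5  11.8]
[array([ 0.48544939, -0.34898913,  0.13      ]), array([ 0.51617207, -0.22350706,  0.13      ])] 0.1291883640094533 axis [ 0.50081073 -0.28624809  0.13      ]
tip [ 0.49120189 -0.27676514  0.158     ] along -0.013499060226594077 hinge radius 0.057527252286945704 off 0.0002046226832954981
```

Request:
{"op": "jog_arm", "data": {
  "rows": [
    [[0.0115,-0.003,0.02,0],[0,0,0.03,0],[0,0,0.03,0],[0,0,0.02,0],[0,0,0.016,0],[0,0,0,0],[0,0,0,0]]
  ]
}}

```text
time_s: 3.58
tcp_pos: [0.5085, -0.2929, 0.2152]
ee_rot: [[0.725, -0.689, 0.001], [-0.689, -0.725, -0.001], [0.001, -0.0, -1.0]]
wrist_force: [-0.3, -0.6, 0.7]
gripper_width: 0.599
gripper_force: 0.0
```

Request:
{"op": "jog_arm", "data": {
  "rows": [
    [[0,0,0,0],[0,0,0,0],[0,0,0,0],[0,0,0,0],[0,0,0,0],[0,0,0,0],[0,0,0,0],[0,0,0,0]]
  ],
  "claw": 0.0
}}

```text
time_s: 4.58
tcp_pos: [0.5075, -0.2931, 0.2147]
ee_rot: [[0.724, -0.69, -0.001], [-0.69, -0.724, -0.0], [-0.001, 0.001, -1.0]]
wrist_force: [-2.9, -4.7, 2.2]
gripper_width: 0.18
gripper_force: 29.9
```

Request:
{"op": "jog_arm", "data": {
  "rows": [
    [[0.0007,0,-0.008,0],[0.002,0,-0.0078,0],[0.0032,0,-0.0074,0],[0.0044,0,-0.0068,0],[0.0055,0,-0.006,0],[0,0,0,0]]
  ]
}}

```text
time_s: 5.32
tcp_pos: [0.5188, -0.3038, 0.25]
ee_rot: [[0.724, -0.69, -0.003], [-0.69, -0.724, 0.001], [-0.003, 0.002, -1.0]]
wrist_force: [-3.1, -4.2, -6.0]
gripper_width: 0.182
gripper_force: 30.0
```

Request:
{"op": "jog_arm", "data": {
  "rows": [
    [[0.0064,0,-0.005,0],[0.0071,0,-0.0039,0],[0.0076,0,-0.0026,0],[0,0,0,0]]
  ]
}}

```text
time_s: 5.82
tcp_pos: [0.5332, -0.3176, 0.2609]
ee_rot: [[0.724, -0.69, -0.006], [-0.69, -0.724, 0.003], [-0.006, 0.002, -1.0]]
wrist_force: [-5.3, -1.8, -8.0]
gripper_width: 0.185
gripper_force: 30.0
```

Request:
{"op": "jog_arm", "data": {
  "rows": [
    [[0.008,0,-0.0013,0],[0.008,0,0,0],[0.002,0,0,0],[0,0,0,0],[0,0,0,0]]
  ]
}}

```text
time_s: 6.45
tcp_pos: [0.5449, -0.3288, 0.2625]
ee_rot: [[0.724, -0.69, -0.009], [-0.69, -0.724, 0.005], [-0.01, 0.003, -1.0]]
wrist_force: [-8.7, 2.1, -2.8]
gripper_width: 0.185
gripper_force: 30.0
```

Run:
```python
from station import *
from h import *
S=sense();print(S['tcp_pos'],S['wrist_force'],S['moment'])
a=capture("scene")[140:300,150:350,::-1];b=capture("wrist")[80:260,180:380,::-1]
c=np.hstack([cv2.resize(a,(400,320),interpolation=2),cv2.resize(b,(356,320),interpolation=2)]);cv2.imwrite("pics/u1.png",c)
```

```text
[ 0.54485006 -0.32882789  0.26245193] [-8.71209259  2.0718872  -2.75612065] [ 9.24779285e-01  2.78105902e+00 -8.17630502e-04]
```

View pics/u1.png

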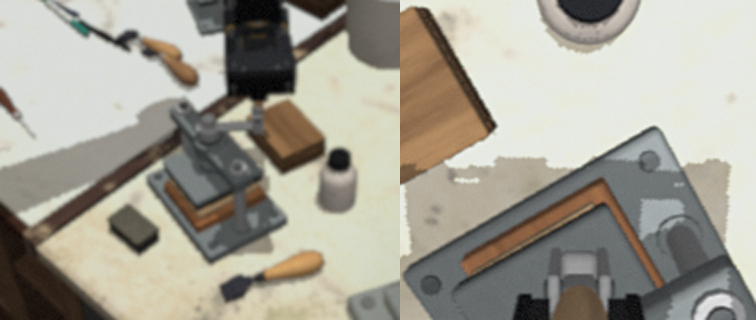

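Both views show the handle standing upright between the fingers. I'll push it a little further to confirm the stop.

Request:
{"op": "jog_arm", "data": {
  "rows": [
    [[0.002,0,0,0],[0.002,0,0,0],[0,0,0,0],[0,0,0,0]]
  ]
}}

```text
time_s: 7.05
tcp_pos: [0.5457, -0.3297, 0.2622]
ee_rot: [[0.724, -0.69, -0.015], [-0.69, -0.724, 0.009], [-0.017, 0.004, -1.0]]
wrist_force: [-13.5, 9.5, 0.5]
gripper_width: 0.188
gripper_force: 30.0
```

Request:
{"op": "jog_arm", "data": {
  "rows": [
    [[-0.0037,0,0,0],[0,0.0066,0,0.1],[-0.0003,0.0066,0,0.1],[-0.0003,0.0066,0,0.1],[-0.0003,0.0066,0,0.1]]
  ]
}}

```text
time_s: 7.68
tcp_pos: [0.5275, -0.3418, 0.2625]
ee_rot: [[0.397, -0.918, 0.0], [-0.918, -0.397, 0.008], [-0.007, -0.003, -1.0]]
wrist_force: [0.4, 12.0, -4.1]
gripper_width: 0.188
gripper_force: 30.0
```

```bash
cat > st.py <<'E'
from station import *
from h import *
S=sense();p=S['tcp_pos']+.051*S['ee_rot'][:,2];ax=np.array([.4987,-.2851]);d=p[:2]-ax
th=np.arctan2(d[1],d[0]);f=S['wrist_force'];r=np.array([np.cos(th),np.sin(th)]);t=np.array([np.sin(th),-np.cos(th)])
R=S['ee_rot'];tz=np.cross([*d,0],f)[2]
print("t %.2f r %.4f th %.3f tool %.3f Fr %.2f Ft %.2f torque %.3f+%.3f z %.4f j6 %.1f w %.3f tilt %s"%(S['time_s'],np.hypot(*d),-th,-np.arctan2(R[1,0],R[0,0]),f[:2]@r,f[:2]@t,tz,S['moment'][2],p[2],S['joints'][5],S['gripper_width'],np.round(R[:,2],3)))
E
python3 st.py
```

```text
t 7.67 r 0.0632 th 1.098 tool 1.163 Fr -10.53 Ft -5.84 torque 0.369+0.011 z 0.2115 j6 42.0 w 0.188 tilt [ 0.     0.008 -1.   ]
```

Request:
{"op": "jog_arm", "data": {
  "rows": [
    [[-0.0013,0.0065,0,0.1],[-0.0003,0.0065,0,0.1],[-0.0003,0.0065,0,0.1],[-0.0003,0.0065,0,0.1],[-0.0003,0.0065,0,0.1],[-0.0003,0.0065,0,0.1]]
  ]
}}

```text
time_s: 8.43
tcp_pos: [0.4914, -0.3474, 0.2627]
ee_rot: [[-0.191, -0.982, 0.008], [-0.982, 0.191, 0.003], [-0.004, -0.007, -1.0]]
wrist_force: [7.3, 4.2, -11.1]
gripper_width: 0.184
gripper_force: 30.0
```

```bash
python3 st.py
```

```text
t 8.43 r 0.0626 th 1.681 tool 1.763 Fr -5.01 Ft -6.76 torque 0.423+0.018 z 0.2117 j6 9.1 w 0.184 tilt [ 0.008  0.003 -1.   ]
```

Request:
{"op": "jog_arm", "data": {
  "rows": [
    [[-0.0003,0.0065,0,0.1],[-0.0003,0.0065,0,0.1],[-0.0003,0.0065,0,0.1],[-0.0003,0.0065,0,0.1],[-0.0003,0.0065,0,0.1],[-0.0003,0.0065,0,0.1]]
  ]
}}

```text
time_s: 9.18
tcp_pos: [0.4571, -0.3311, 0.2627]
ee_rot: [[-0.712, -0.702, 0.008], [-0.702, 0.712, -0.0], [-0.005, -0.006, -1.0]]
wrist_force: [6.3, -2.5, -13.5]
gripper_width: 0.186
gripper_force: 30.0
```

```bash
python3 st.py
```

```text
t 9.18 r 0.0618 th 2.300 tool 2.364 Fr -2.38 Ft -6.37 torque 0.394+-0.006 z 0.2117 j6 -25.8 w 0.186 tilt [ 0.008 -0.    -1.   ]
```

Request:
{"op": "jog_arm", "data": {
  "rows": [
    [[0.0007,0.0065,0.001,0.1],[-0.0003,0.0065,0,0.1],[-0.0003,0.0065,0,0.1],[-0.0003,0.0065,0,0.1],[-0.0003,0.0065,0,0.1]]
  ]
}}

```text
time_s: 9.8
tcp_pos: [0.4401, -0.3047, 0.2627]
ee_rot: [[-0.962, -0.275, 0.008], [-0.275, 0.962, -0.002], [-0.008, -0.004, -1.0]]
wrist_force: [5.3, -4.6, -11.8]
gripper_width: 0.186
gripper_force: 30.0
```

```bash
python3 st.py
```

```text
t 9.80 r 0.0614 th 2.815 tool 2.863 Fr -3.54 Ft -6.01 torque 0.369+-0.025 z 0.2117 j6 -56.7 w 0.186 tilt [ 0.008 -0.002 -1.   ]
```

Request:
{"op": "jog_arm", "data": {
  "rows": [
    [[-0.0003,0.0065,0,0.1],[-0.0003,0.0065,0,0.1],[-0.0003,0.0065,0,0.1]]
  ]
}}

```text
time_s: 10.18
tcp_pos: [0.4371, -0.2856, 0.2627]
ee_rot: [[-1.0, 0.022, 0.008], [0.022, 1.0, -0.002], [-0.008, -0.002, -1.0]]
wrist_force: [3.9, -6.5, -11.8]
gripper_width: 0.181
gripper_force: 30.0
```

```bash
python3 st.py
```

```text
t 10.18 r 0.0612 th 3.132 tool -3.120 Fr -3.84 Ft -6.50 torque 0.398+0.024 z 0.2117 j6 -75.9 w 0.181 tilt [ 0.008 -0.002 -1.   ]
```

Request:
{"op": "jog_arm", "data": {
  "rows": [
    [[-0.0003,0.0065,0,0.1],[-0.0003,0.0065,0,0.1],[-0.0003,0.0065,0,0.1]]
  ]
}}

```text
time_s: 10.55
tcp_pos: [0.4402, -0.2666, 0.2627]
ee_rot: [[-0.949, 0.316, 0.007], [0.316, 0.949, -0.002], [-0.007, 0.0, -1.0]]
wrist_force: [3.3, -7.6, -12.5]
gripper_width: 0.186
gripper_force: 30.0
```

```bash
python3 st.py
```

```text
t 10.55 r 0.0610 th -2.835 tool -2.820 Fr -5.41 Ft -6.27 torque 0.382+0.015 z 0.2117 j6 -95.4 w 0.186 tilt [ 0.007 -0.002 -1.   ]
```

Request:
{"op": "jog_arm", "data": {
  "rows": [
    [[-0.0003,0.0065,0,0.1],[-0.0003,0.0065,0,0.1],[-0.0003,0.0065,0,0.1]]
  ]
}}

```text
time_s: 10.92
tcp_pos: [0.4487, -0.2495, 0.2627]
ee_rot: [[-0.813, 0.582, 0.006], [0.582, 0.813, -0.003], [-0.007, 0.001, -1.0]]
wrist_force: [3.5, -8.8, -13.6]
gripper_width: 0.189
gripper_force: 30.0
```

```bash
python3 st.py
```

```text
t 10.93 r 0.0610 th -2.522 tool -2.520 Fr -8.00 Ft -5.11 torque 0.312+-0.022 z 0.2117 j6 -114.8 w 0.189 tilt [ 0.006 -0.003 -1.   ]
```

Request:
{"op": "jog_arm", "data": {
  "rows": [
    [[-0.0003,0.0065,0,0.1],[-0.0003,0.0065,0,0.1],[-0.0003,0.0065,0,0.1]]
  ]
}}

```text
time_s: 11.3
tcp_pos: [0.4617, -0.236, 0.2626]
ee_rot: [[-0.604, 0.797, 0.005], [0.797, 0.604, -0.004], [-0.006, 0.001, -1.0]]
wrist_force: [2.5, -12.6, -13.9]
gripper_width: 0.184
gripper_force: 30.0
```

```bash
python3 st.py
```

```text
t 11.30 r 0.0612 th -2.216 tool -2.220 Fr -11.60 Ft -5.58 torque 0.341+-0.005 z 0.2116 j6 -133.9 w 0.184 tilt [ 0.005 -0.004 -1.   ]
```

Request:
{"op": "jog_arm", "data": {
  "rows": [
    [[-0.0003,0.0065,0,0.1],[-0.0003,0.0065,0,0.1],[-0.0003,0.0065,0,0.1]]
  ]
}}

```text
time_s: 11.68
tcp_pos: [0.4776, -0.2272, 0.2625]
ee_rot: [[-0.342, 0.94, 0.001], [0.94, 0.342, -0.004], [-0.004, -0.0, -1.0]]
wrist_force: [-0.1, -13.6, -11.5]
gripper_width: 0.185
gripper_force: 30.0
```

```bash
python3 st.py
```

```text
t 11.68 r 0.0614 th -1.921 tool -1.920 Fr -12.70 Ft -4.80 torque 0.294+-0.059 z 0.2115 j6 -152.4 w 0.185 tilt [ 0.001 -0.004 -1.   ]
```

The force at the grip is still about the free-turning value at crank ≈ 4.1 rad. Joint 6 is near its limit, so I'll open, turn the tool back half a turn about the handle and regrip.

Request:
{"op": "jog_arm", "data": {
  "rows": [
    [[-0.003,0,0,0],[0,0,0,0],[0,0,0,0]]
  ]
}}

```text
time_s: 12.05
tcp_pos: [0.4783, -0.2282, 0.2626]
ee_rot: [[-0.345, 0.939, 0.002], [0.939, 0.345, -0.001], [-0.001, 0.001, -1.0]]
wrist_force: [0.8, -4.5, -8.8]
gripper_width: 0.186
gripper_force: 30.0
```

```bash
python3 st.py
```

```text
t 12.05 r 0.0604 th -1.914 tool -1.923 Fr -4.53 Ft -0.77 torque 0.047+0.004 z 0.2116 j6 -151.9 w 0.186 tilt [ 0.002 -0.001 -1.   ]
```

Request:
{"op": "jog_arm", "data": {
  "rows": [
    [[0,0,0,0],[0,0,0,0],[0,0,0,0],[0,0,0,0],[0,0,0,0],[0,0,0,0]]
  ],
  "claw": 1.0
}}

```text
time_s: 12.8
tcp_pos: [0.4778, -0.228, 0.2625]
ee_rot: [[-0.344, 0.939, 0.0], [0.939, 0.344, -0.0], [-0.0, 0.0, -1.0]]
wrist_force: [-0.3, 0.1, 0.5]
gripper_width: 0.785
gripper_force: 0.0
```

```bash
python3 st.py
```

```text
t 12.80 r 0.0608 th -1.921 tool -1.922 Fr 0.17 Ft -0.31 torque 0.019+-0.074 z 0.2115 j6 -151.9 w 0.785 tilt [ 0. -0. -1.]
```

Request:
{"op": "jog_arm", "data": {
  "rows": [
    [[0,0,0,-0.185],[0,0,0,-0.185],[0,0,0,-0.185],[0,0,0,-0.185],[0,0,0,-0.185],[0,0,0,-0.185],[0,0,0,-0.185],[0,0,0,-0.185],[0,0,0,-0.185],[0,0,0,-0.185],[0,0,0,-0.185],[0,0,0,-0.185],[0,0,0,-0.185],[0,0,0,-0.185],[0,0,0,-0.185],[0,0,0,-0.185],[0,0,0,-0.182],[0,0,0,0]]
  ],
  "claw": 1.0
}}

```text
time_s: 15.05
tcp_pos: [0.4778, -0.2281, 0.2624]
ee_rot: [[0.343, -0.939, -0.0], [-0.939, -0.343, 0.0], [-0.0, 0.0, -1.0]]
wrist_force: [-0.2, 0.7, 0.4]
gripper_width: 1.0
gripper_force: 0.0
```

```bash
python3 st.py
python3 - <<'E'
from station import *
from h import *
a=capture("scene")[140:300,150:350,::-1];b=capture("wrist")[:,:,::-1]
c=np.hstack([cv2.resize(a,(400,320),interpolation=2),cv2.resize(b,(400,320),interpolation=2)]);cv2.imwrite("pics/u2.png",c)
E
```

```text
t 15.05 r 0.0607 th -1.923 tool 1.221 Fr 0.71 Ft 0.04 torque -0.003+0.028 z 0.2114 j6 28.0 w 1.000 tilt [-0.  0. -1.]
```

View pics/u2.png

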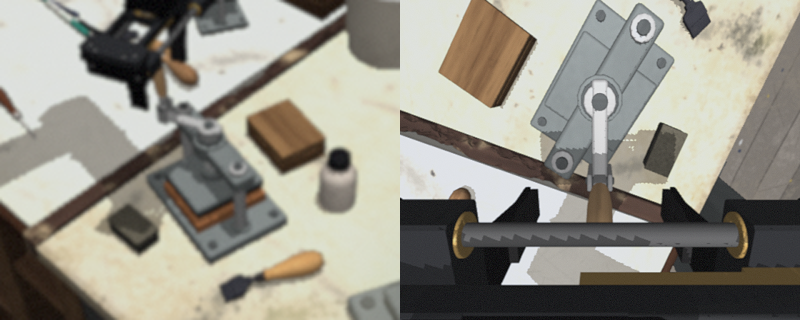

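The handle stands upright, the arm points at the robot's left front, the platen is close to the panel, and the neighbouring things are undisturbed. I'll regrip and go on in small steps.

Request:
{"op": "jog_arm", "data": {
  "rows": [
    [[0,0,0,0],[0,0,0,0],[0,0,0,0],[0,0,0,0],[0,0,0,0],[0,0,0,0],[0,0,0,0],[0,0,0,0]]
  ],
  "claw": 0.0
}}

```text
time_s: 16.15
tcp_pos: [0.478, -0.228, 0.2625]
ee_rot: [[0.345, -0.939, 0.001], [-0.939, -0.345, 0.0], [0.0, -0.001, -1.0]]
wrist_force: [0.6, 1.0, -0.5]
gripper_width: 0.186
gripper_force: 30.0
```

```bash
python3 st.py
```

```text
t 16.15 r 0.0607 th -1.918 tool 1.219 Fr 0.73 Ft 0.90 torque -0.055+0.073 z 0.2115 j6 28.1 w 0.186 tilt [ 0.001  0.    -1.   ]
```

Request:
{"op": "jog_arm", "data": {
  "rows": [
    [[-0.001,-0.0062,0,0.1],[0.0003,-0.0062,0,0.1],[0.0003,-0.0062,0,0.1]]
  ]
}}

```text
time_s: 16.52
tcp_pos: [0.4933, -0.2239, 0.2624]
ee_rot: [[0.048, -0.999, -0.007], [-0.999, -0.048, -0.001], [0.001, 0.007, -1.0]]
wrist_force: [-5.6, -3.1, 2.4]
gripper_width: 0.182
gripper_force: 30.0
```

```bash
python3 st.py
```

```text
t 16.52 r 0.0614 th -1.664 tool 1.522 Fr -2.54 Ft -5.88 torque 0.361+-0.045 z 0.2114 j6 9.9 w 0.182 tilt [-0.007 -0.001 -1.   ]
```

Request:
{"op": "jog_arm", "data": {
  "rows": [
    [[0.0003,-0.0062,0,0.1],[0.0003,-0.0062,0,0.1]]
  ]
}}

```text
time_s: 16.77
tcp_pos: [0.5053, -0.224, 0.2623]
ee_rot: [[-0.151, -0.988, -0.008], [-0.988, 0.151, 0.0], [0.001, 0.008, -1.0]]
wrist_force: [-6.6, 0.0, 4.6]
gripper_width: 0.184
gripper_force: 30.0
```

```bash
python3 st.py
```

```text
t 16.77 r 0.0614 th -1.470 tool 1.723 Fr -0.62 Ft -6.61 torque 0.406+0.002 z 0.2113 j6 -1.6 w 0.184 tilt [-0.008  0.    -1.   ]
```

Request:
{"op": "jog_arm", "data": {
  "rows": [
    [[0.0003,-0.0062,0,0.1],[0.0003,-0.0062,0,0.1]]
  ]
}}

```text
time_s: 17.02
tcp_pos: [0.5171, -0.2264, 0.2624]
ee_rot: [[-0.345, -0.939, -0.008], [-0.939, 0.345, 0.001], [0.002, 0.008, -1.0]]
wrist_force: [-7.2, 2.9, 6.7]
gripper_width: 0.186
gripper_force: 30.0
```

```bash
python3 st.py
```

```text
t 17.02 r 0.0614 th -1.274 tool 1.923 Fr 0.64 Ft -7.68 torque 0.472+-0.048 z 0.2114 j6 -12.9 w 0.186 tilt [-0.008  0.001 -1.   ]
```

Request:
{"op": "jog_arm", "data": {
  "rows": [
    [[0.0003,-0.0062,0,0.1],[0.0003,-0.0062,0,0.1]]
  ]
}}

```text
time_s: 17.27
tcp_pos: [0.5284, -0.2311, 0.2623]
ee_rot: [[-0.524, -0.852, -0.008], [-0.852, 0.524, 0.003], [0.002, 0.008, -1.0]]
wrist_force: [-7.3, 5.1, 5.8]
gripper_width: 0.184
gripper_force: 30.0
```

```bash
python3 st.py
```

```text
t 17.27 r 0.0615 th -1.075 tool 2.122 Fr 1.01 Ft -8.86 torque 0.545+-0.028 z 0.2113 j6 -24.0 w 0.184 tilt [-0.008  0.003 -1.   ]
```

Request:
{"op": "jog_arm", "data": {
  "rows": [
    [[0.0003,-0.0062,0,0.1],[0.0003,-0.0062,0,0.1]]
  ]
}}

```text
time_s: 17.52
tcp_pos: [0.5386, -0.238, 0.2623]
ee_rot: [[-0.683, -0.731, -0.007], [-0.731, 0.683, 0.004], [0.002, 0.008, -1.0]]
wrist_force: [-6.2, 6.8, 6.0]
gripper_width: 0.184
gripper_force: 30.0
```

```bash
python3 st.py
```

```text
t 17.52 r 0.0616 th -0.875 tool 2.322 Fr 1.21 Ft -9.12 torque 0.562+-0.020 z 0.2113 j6 -34.8 w 0.184 tilt [-0.007  0.004 -1.   ]
```

The torque has been climbing since about th = -1.45, so the platen is in contact at roughly 40–46 N. I'll do one more 0.2 rad.

Request:
{"op": "jog_arm", "data": {
  "rows": [
    [[0.0003,-0.0062,0,0.1],[0.0003,-0.0062,0,0.1]]
  ]
}}

```text
time_s: 17.77
tcp_pos: [0.5472, -0.2467, 0.2623]
ee_rot: [[-0.814, -0.581, -0.006], [-0.581, 0.814, 0.005], [0.002, 0.007, -1.0]]
wrist_force: [-4.9, 9.8, 6.4]
gripper_width: 0.186
gripper_force: 30.0
```

```bash
python3 st.py
```

```text
t 17.77 r 0.0618 th -0.676 tool 2.522 Fr 2.29 Ft -10.72 torque 0.662+-0.022 z 0.2113 j6 -45.5 w 0.186 tilt [-0.006  0.005 -1.   ]
```

Request:
{"op": "jog_arm", "data": {
  "rows": [
    [[0,0.002,0,0],[0,0,0,0],[0,0,0,0]]
  ]
}}

```text
time_s: 18.15
tcp_pos: [0.5472, -0.2466, 0.2624]
ee_rot: [[-0.812, -0.583, -0.002], [-0.583, 0.812, 0.001], [0.001, 0.002, -1.0]]
wrist_force: [-2.8, 5.0, 3.9]
gripper_width: 0.181
gripper_force: 30.0
```

```bash
python3 st.py
```

```text
t 18.15 r 0.0619 th -0.672 tool 2.519 Fr 0.88 Ft -5.64 torque 0.349+0.011 z 0.2114 j6 -45.4 w 0.181 tilt [-0.002  0.001 -1.   ]
```

Request:
{"op": "jog_arm", "data": {
  "rows": [
    [[0,0,0,0],[0,0,0,0],[0,0,0,0],[0,0,0,0],[0,0,0,0],[0,0,0,0],[0,0,0,0],[0,0,0,0]]
  ],
  "claw": 1.0
}}

```text
time_s: 19.15
tcp_pos: [0.5481, -0.2472, 0.2625]
ee_rot: [[-0.812, -0.583, 0.0], [-0.583, 0.812, -0.0], [-0.0, -0.0, -1.0]]
wrist_force: [-0.3, -0.4, 0.1]
gripper_width: 0.969
gripper_force: 0.0
```

```bash
python3 st.py
```

```text
t 19.15 r 0.0623 th -0.655 tool 2.519 Fr -0.50 Ft 0.18 torque -0.011+0.010 z 0.2115 j6 -45.5 w 0.969 tilt [ 0. -0. -1.]
```

Request:
{"op": "jog_arm", "data": {
  "rows": [
    [[0,0,-0.02,0],[0,0,-0.03,0],[0,0,-0.03,0],[0,0,-0.04,0],[0,0,0,0],[0,0,0,0],[0,0,0,0]]
  ]
}}

```text
time_s: 20.02
tcp_pos: [0.5477, -0.247, 0.381]
ee_rot: [[-0.812, -0.583, -0.003], [-0.583, 0.812, 0.001], [0.002, 0.002, -1.0]]
wrist_force: [1.4, 0.3, -0.2]
gripper_width: 0.997
gripper_force: 0.0
```

```bash
python3 st.py
python3 - <<'E'
from station import *
from h import *
a=capture("scene")[140:300,150:350,::-1];b=capture("wrist")[:,:,::-1]
c=np.hstack([cv2.resize(a,(400,320),interpolation=2),cv2.resize(b,(400,320),interpolation=2)]);cv2.imwrite("pics/u3.png",c)
E
```

```text
t 20.02 r 0.0620 th -0.663 tool 2.519 Fr 1.26 Ft 0.63 torque -0.039+0.017 z 0.3300 j6 -45.5 w 0.997 tilt [-0.003  0.001 -1.   ]
```

View pics/u3.png

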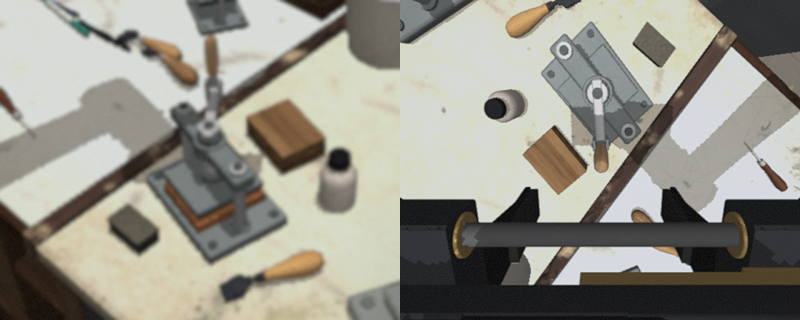

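The gripper is clear, the handle stands upright, the platen is down on the panel, and nothing round the press has moved. I'll hand it in.

```bash
python3 -c "
from station import *
print(finish_job())"
```

```text
the job is handed in; nothing more can be done
None
```

The job is handed in, with no verdict returned: the handle stands upright, the platen bears on the panel with about 60 N (estimated from crank torque and angle), and the gripper is clear with the things round the press left in place.

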